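Flip the marking mask over and pull the tag cassette

ROBOT

A 6-joint arm with a two-finger parallel gripper is mounted at the origin on the work surface. World frame = base frame: x ahead of the robot, y to its left, z up, the work surface at z = 0. Lengths are in mm, angles in rad, forces in N, time in s.
With the tool pointing down it reaches from about 275 to 1000 mm from the base axis. Payload 8.4 kg.
Tool frame: the origin (TCP) lies between the finger pads; the fingertips stand 17 mm ahead of it and the grasp point (between the pads) lies 2 mm behind it; z points along the fingers, x is the direction in which the jaws open and shut, and the axes are right-handed (so a half turn about z gives the same grasp; the last joint's range is limited). The gripper opens to 85 mm and grips with 20 to 120 N. Pads are 22 mm wide; open, the fingers measure 114 mm over their backs; the gripper's body (76 mm by 85 mm) begins 54 mm behind the grasp point. The pads swing forward as they close: fully open they stand 13 mm farther back than shut.
Start: joints at [1.279, 0.353, 1.633, -0, 1.155, -0.002], TCP at [178.599, 598.941, 248.281] pointing down, gripper open.
Joint ranges: [-2.63, 2.63], [-0.92, 2.1], [0.06, 2.66], [-1.3, 4.44], [0, 2.69], [-3.02, 3.02]. Speed limits (rad/s): [2.22, 2.22, 2.79, 3.14, 3.14, 3.14].

INTERFACE

Orientations are given as [roll, pitch, yaw] about the fixed x, y, z axes, in that order (R = Rz(yaw) Ry(pitch) Rx(roll)).
In Python, from plant import env gives the robot as it stands.
- The arm moves only by the tool jog_arm, never from a script. Its argument "moves" is one flat list of numbers, 5 for each row, row after row: the shift along the tool's x, y, z in cm, then the turn about the tool's z in degrees, then the finger opening in cm, from 0 to 8.54. A call has 1 to 8 rows; each row is the pose to reach, as a shift and turn from the pose commanded when the call began, along the tool's axes at that moment; what a row does not reach only later rows make up. A row lasts 1/8 s, in which the tool goes at most 62.5 mm and 10.7 degrees, less where a joint would pass 70% of its speed; a pose out of reach is approached as far as the arm can. A call with a gripper value outside its range is refused whole. The fingers move at their own pace and stop on an object; "grip_force" is the grip in N (left out, the last holds). Time passes only in rows, so rows that repeat a pose let the fingers close. It gives the time, the measured TCP pose, the force and the opening at its end, in the units of the state.
- env.get_state(): the state, without advancing time (a new reading comes with each control period).
- env.snapshot(name): name is "side" or "top" or "wrist"; returns (picture, depth): 400x640x3 uint8, blue, green, red; 400x640 float32, mm along the optical axis (not along the pixel's ray), 0 where there is no reading.
- env.camera_info(name): a dict with "intrinsics" (3x3 intrinsics, pixels), "eye" and "attitude" of the camera in the world; the wrist camera has in their place "mount" (4x4, takes a point from camera to tool coordinates, whose origin is the TCP and whose axes are the tool frame's). Camera axes: x right, y down, z forward; pixel columns grow to the right and rows downward; lengths in mm; the calibration is good to about 2 mm. A picture is of the moment at which its call begins: read the wrist's pose just before it. camera_info takes no time and is no camera call.
- env.sign_off(): hands the job in, once; it reports no verdict.
Trained networks look in the newest picture that a camera, given by its name, has taken for a name from the list of things; names that differ only in an ending like _2 or _b are one class to them, and where a whole thing is asked for, a point or a joint stands for the part that bears it (a point fixed in the world has none). Each returns a list of dicts, best first, with "confidence" (0 to 1); they miss things now and then, are a little off and sometimes report something else, mostly with a low value. They report only what shows in the picture. A call takes as long as a camera call. They do not tell look-alikes from the thing itself.
- env.search_frame(thing, camera): "uv" ([column, row] in pixels, amid what is visible of it).
The state is a dict: "t": time; "joint_positions": joint angles; "qvel": joint speeds; "effort": joint torques, N m; "tcp_pos": TCP position; "ee_rot": TCP orientation; "wrist_force": force on the tool from outside, world axes, zero at the start; "moment": the same for the moment, N m; "grip_width": finger opening in mm.
Only numpy, scipy, OpenCV 4.12 (cv2) and the standard library are available. Lean on these libraries where they do the work, as an engineer would, in place of code of your own. Each camera call takes 0.05 s, during which the arm holds its last target.

TASK

On the laser-marking bench, take the hinged stencil mask by its barrel handle and flip it right over onto its rest post. Then pinch the two side catches of the tag cassette together and lift the cassette straight out of its nest. Finish while still holding it there by the pinched catches, level, still and at least 10 cm above its seat; leave the other things on the bench where they are.

Things in the scene. Friction and masses are not known exactly. Their poses are not given: they have to be found in the camera images.
- dock: Nest: fixture screwed to the bench, dark steel base 116 x 190 x 10 mm (y -55 to +135 mm). Origin: on the bench under the centre of the cassette's well; z up, y from the well to the mask's hinge. Two steel lips at x +-30 to +-42 mm (y +-18 mm, 29 to 39 mm above the bench) hook over the cassette's catch teeth. Guides up to 28 mm high leave the cassette 1.5 mm play each way.
- mask (a joint): Angle (rad) of the hinged stencil mask, a flat slotted aluminium plate 72 x 82 x 4 mm over the cassette. 0 = shut, level; grows as it lifts; 1.57 = upright; 3.14 = flipped right over onto the rest post, rubber-striped other face up. Stiff hinge: stays at any angle, takes 1 to 3 N at the handle. Starts between 0 and 0.35.
- mask_hinge (a point): Middle of the mask's hinge line, at dock (0, 46, 93) mm; fixed; the line runs along the dock's x. The hinge posts at its ends (x +-39 to +-47 mm) are 104 mm high. Beyond it, at dock y = +121 mm, the rest post (60 mm wide, 91 mm high) takes the flipped mask.
- mask_grip (a point): Centre of the mask's handle: black barrel, 12 mm diameter, 26 mm long, axis along the dock's x, on a 12 mm wide stem, 32 mm beyond the plate's free edge and 122 mm from the hinge line: at dock (0, 46 - 122 cos a, 93 + 122 sin a) mm at mask angle a. Pinched on its two ends from above it swivels between the fingers, so the gripper can stay upright through the flip.
- cassette: Cassette of blank steel tags, 0.2 to 0.4 kg: grey magazine 34 (x) x 60 (y) x 66 mm high, a black catch plate on each x side. Origin: underside centre, 10 mm above the bench when seated; axes as the dock's. Catch plates: 26 mm wide (y), 8 to 74 mm above the underside, outer faces 56 mm apart released, 44 mm pinched. A tooth 5 mm out at each foot (10 to 18 mm up) hooks under the dock's lip.
- cassette_pinch (a point): Midway between the two catch plates, 58 mm above the cassette's underside (68 mm above the bench when seated): where to pinch, along the cassette's x. Beside the plates the room is free above the lips (39 mm above the bench). The cassette comes out only with both catches pressed in; lift straight up.
- catch_front (a joint): How far the catch on the cassette's -x side is pressed in, m: 0 released, 0.006 against its stop. Spring: 3 N at the start, 8 N at the stop. Its tooth clears the lip from about 0.004.
- catch_back (a joint): The same for the catch on the cassette's +x side.
- marker_pen: Bystander: white and black marker pen, 115 x 12 x 12 mm, lying. Origin: underside centre.
- chuck_disc: Bystander: dark steel disc, 90 mm in diameter, 22 mm high. Origin: underside centre.
- gauge_block: Bystander: aluminium step block 30 x 30 x 47 mm. Origin: underside centre.
- cut_sheet: Bystander: steel sheet with cut tag outlines, 160 x 150 x 4 mm. Origin: underside centre.
- tumbler: Bystander: white drinks flask, 68 mm in diameter, 190 mm high, standing. Origin: underside centre.
- driver: Bystander: screwdriver lying on the bench. Origin: on its underside.
- tag_tray: Bystander: grey open tray 120 x 170 x 35 mm. Origin: underside centre.
Things that resemble listed ones, but are neither listed nor needed, are in the scene too. Leave any green look-alike of the cassette alone.

How it is judged (in metres and radians):
On the way, in this order (a step that is already met when the one before it is completed fails the run):
1. the mask is flipped over (angle above 2.7 rad) (value of joint mask above 2.7 rad), for 0.2 s.
2. both catches are pinched in by more than 4 mm while the cassette still sits in the nest (value of joint each of catch_front, catch_back above 0.004 m and z of cassette in the frame of dock below 0.02 m), for 0.1 s.
At the end, for the whole second after the job is handed in: Mask still flipped (above 2.7 rad); fingers hold the cassette (over 3 N), both catches pressed in over 4 mm, its underside over 90 mm above the bench, tilt under 0.4 rad, slower than 0.04 m/s, touching neither the nest nor any bystander (value of joint mask above 2.7 rad and value of joint each of catch_front, catch_back above 0.004 m and z of cassette in the frame of dock above 0.09 m and angle between cassette's own z axis and vertical below 0.4 rad and contact force between cassette and the fingers above 3 N and contact force between cassette and dock below 0.1 N and linear speed of cassette below 0.04 m/s and contact force between cassette and marker_pen below 0.1 N and contact force between cassette and chuck_disc below 0.1 N and contact force between cassette and gauge_block below 0.1 N and contact force between cassette and cut_sheet below 0.1 N and contact force between cassette and tumbler below 0.1 N and contact force between cassette and driver below 0.1 N and contact force between cassette and tag_tray below 0.1 N); the arm keeps its last pose, push and grip.
It fails at once if a bystander is pushed more than 40 mm from its place (distance of any of marker_pen, chuck_disc, gauge_block, cut_sheet, tumbler, driver, tag_tray from where it was at the start of the episode above 0.04 m).
It also fails if it takes over 48 s, if anything falls off the work surface, if the arm or the gripper's body presses on something with over 40 N, if the wrist force passes 120 N, or if a joint passes its speed limit or range.

## Working session

There is one attempt and no reset: what is moved stays moved. The work goes in short steps, Python scripts to look and compute and a tool call to move; the robot and the scene stay as the last step left them, time stands still between calls to the robot, and variables do not carry over. Pictures are saved under pics/ and viewed, and the job is handed in when it is done.

Besides the shell and the picture viewer there is one more tool, called after "Request:" as name(argument=value, ...) on one line, values as JSON. jog_arm: Moves the arm, as the interface text tells. Its arguments: {"type":"object","properties":{"moves":{"type":"array"},"grip_force":{"type":"number"}},"required":["moves"]}

```bash
ls; mkdir -p pics; python3 - <<'E'
from plant import env
import cv2
s=env.get_state(); print(s)
for n in ("side","top","wrist"):
    im,d=env.snapshot(n); cv2.imwrite(f"pics/{n}0.png",im)
    import numpy as np; np.save(f"pics/{n}0.npy",d)
    print(n,env.camera_info(n))
    for th in ("dock","mask","mask_grip","cassette","cassette_pinch"):
        try: print(th,[(r["uv"],round(r["confidence"],2)) for r in env.search_frame(th,n)][:4])
        except Exception as e: print(th,e)
E
```

```text
pics
{'t': 0.0, 'joint_positions': array([ 1.27859672e+00,  3.53659730e-01,  1.63414938e+00,  3.66238926e-06,
        1.15516969e+00, -2.33543705e-03]), 'qvel': array([ 4.04873077e-04, -7.10698297e-04, -1.20613760e-03, -9.17451207e-05,
        2.35217879e-04,  1.07556088e-03]), 'effort': array([-2.92674777e-03, -6.05267715e+01, -3.42070878e+01, -9.54729126e-05,
        9.48868110e-03,  2.79699054e-05]), 'tcp_pos': array([178.4688563 , 598.50563737, 247.54789764]), 'ee_rot': array([-3.14158607e+00,  1.38613033e-03,  1.28093068e+00]), 'wrist_force': array([0.10349024, 0.2734752 , 0.3714725 ]), 'moment': array([ 0.00518524,  0.02306948, -0.00035025]), 'grip_width': 85.66509696626932}
side {'intrinsics': array([[369.10843749,   0.        , 319.11102926],
       [  0.        , 369.10843749, 198.50288799],
       [  0.        ,   0.        ,   1.        ]]), 'eye': array([-159.35123009, -890.70124438,  736.69788104]), 'attitude': array([-2.10573801, -0.00864896, -0.666532  ])}
dock [([328.0, 218.3], 0.71)]
mask [([339.4, 207.4], 0.9)]
mask_grip [([341.0, 210.5], 0.52)]
cassette [([378.7, 2
[... 715 characters left out ...]
)]
cassette_pinch [([349.6, 134.1], 0.86), ([353.1, 199.5], 0.73), ([386.6, 245.8], 0.63), ([319.7, 145.5], 0.61)]
wrist {'intrinsics': array([[300.06327871,   0.        , 321.68309937],
       [  0.        , 300.06327871, 201.26669633],
       [  0.        ,   0.        ,   1.        ]]), 'mount': array([[ 9.99999685e-01, -7.23659026e-04,  3.26146481e-04,
        -2.27248839e-01],
       [ 5.94647443e-04,  9.55163190e-01,  2.96079257e-01,
        -7.51543133e+01],
       [-5.25783540e-04, -2.96078969e-01,  9.55163320e-01,
        -1.25453585e+02],
       [ 0.00000000e+00,  0.00000000e+00,  0.00000000e+00,
         1.00000000e+00]])}
dock []
mask []
mask_grip []
cassette []
cassette_pinch []
```

View pics/side0.png

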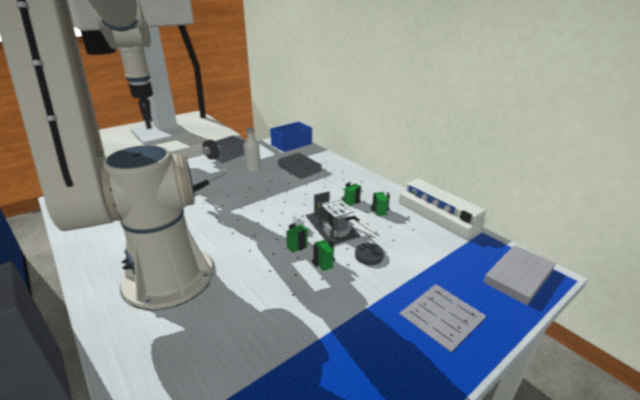

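View pics/top0.png

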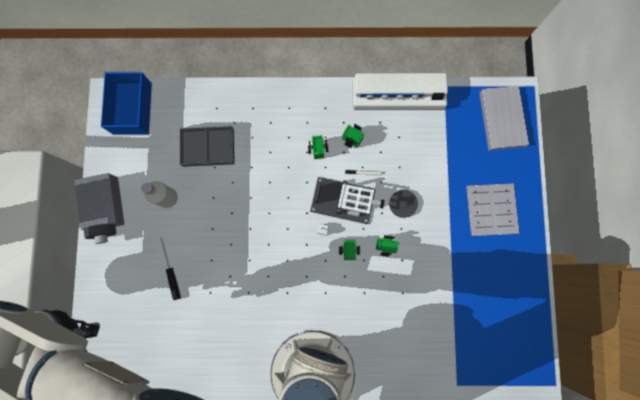

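```bash
cat > h.py <<'E'
import numpy as np, cv2
from scipy.spatial.transform import Rotation as R
def cam(env,n,s=None):
    c=env.camera_info(n); K=c["intrinsics"]
    if n=="wrist":
        T=np.eye(4);T[:3,:3]=R.from_euler("xyz",s["ee_rot"]).as_matrix();T[:3,3]=s["tcp_pos"];T=T@c["mount"]
        return K,T[:3,:3],T[:3,3]
    return K,R.from_euler("xyz",c["attitude"]).as_matrix(),np.array(c["eye"])
def unp(C,u,v,z):
    K,Rm,e=C; return e+Rm@(z*np.linalg.solve(K,[u,v,1]))
def cloud(C,d):
    K,Rm,e=C;v,u=np.indices(d.shape);u=u.ravel();v=v.ravel();z=d.ravel()
    P=np.linalg.solve(K,np.vstack([u,v,np.ones_like(u)]))*z
    return (e+(Rm@P).T).reshape(*d.shape,3)
def proj(C,p):
    K,Rm,e=C;q=K@(Rm.T@(np.asarray(p)-e));return q[:2]/q[2]
E
python3 - <<'E'
from plant import env
from h import *
for n,us in (("top",[(342,200),(358,202),(361,199),(348,249),(352,134),(317,148),(387,246)]),("side",[(341,210),(339,207),(379,202),(338,224),(323,254),(297,237)])):
    d=np.load(f"pics/{n}0.npy");P=cloud(cam(env,n),d)
    for u,v in us: print(n,u,v,P[v,u].round())
im=cv2.imread("pics/top0.png");cv2.imwrite("pics/topz.png",cv2.resize(im[100:300,250:450],None,fx=3,fy=3,interpolation=2))
im=cv2.imread("pics/side0.png");cv2.imwrite("pics/sidez.png",cv2.resize(im[140:290,250:450],None,fx=4,fy=4,interpolation=2))
E
```

```text
top 342 200 [515. -89.  98.]
top 358 202 [ 509. -137.   99.]
top 361 199 [ 522. -148.   74.]
top 348 249 [ 371. -108.   62.]
top 352 134 [ 730. -123.   63.]
top 317 148 [686. -13.  58.]
top 387 246 [ 380. -226.   65.]
side 341 210 [571. -94.  53.]
side 339 207 [ 529. -130.   99.]
side 379 202 [ 707. -143.   59.]
side 338 224 [ 501. -159.   59.]
side 323 254 [ 363. -254.   65.]
side 297 237 [ 361. -129.   53.]
```

View pics/topz.png

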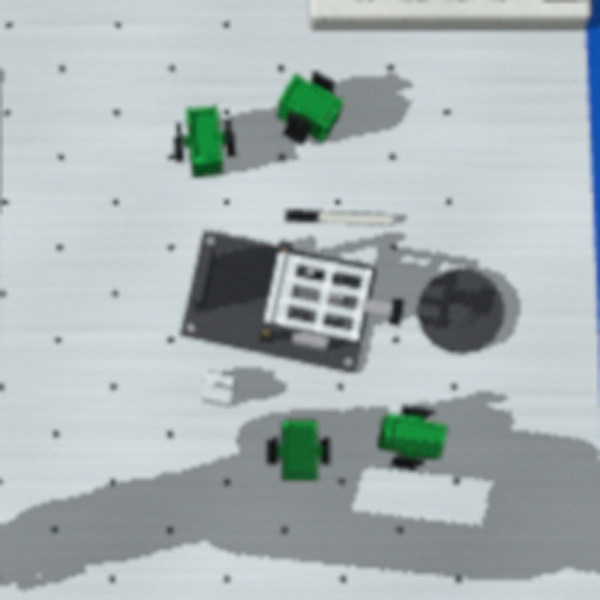

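View pics/sidez.png

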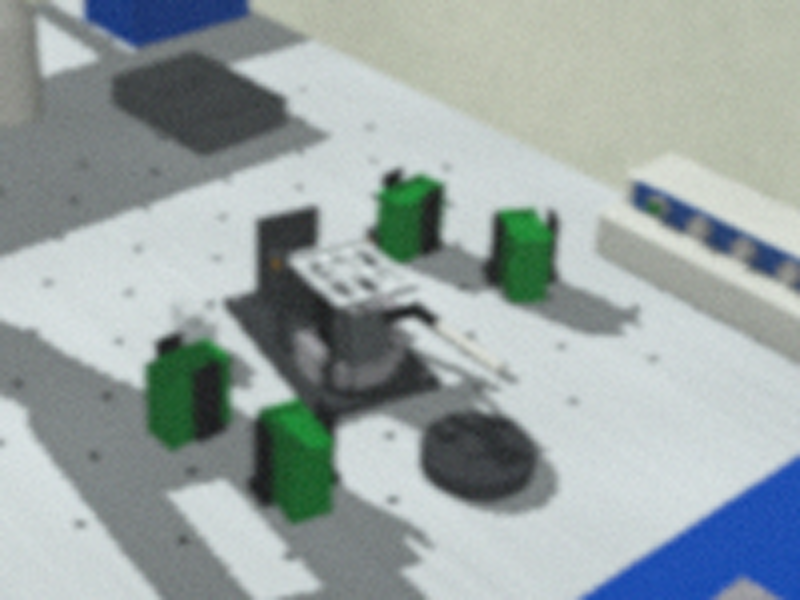

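The top view shows the nest around (342,200), with the rest post on its left (318,191) and the handle barrel on its right (382,204), near the dark disc (403,202). The pen (365,172) and the gauge block (323,229) are close by.

```bash
python3 - <<'E'
from plant import env
from h import *
C=cam(env,"top");d=np.load("pics/top0.npy")
K,Rm,e=C
def atz(u,v,z):
    r=Rm@np.linalg.solve(K,[u,v,1]);return e+r*(z-e[2])/r[2]
cs=[atz(250+a/3,100+b/3,10) for a,b in [(208,233),(183,335),(355,370)]]
for c in cs: print(c.round(1))
print([np.linalg.norm(cs[0]-cs[1]),np.linalg.norm(cs[1]-cs[2])])
v=cs[1]-cs[2];print("y dir deg",np.degrees(np.arctan2(v[1],v[0])))
v=cs[0]-cs[1];print("x dir deg",np.degrees(np.arctan2(v[1],v[0])))
P=cloud(C,d)
for u,v in [(382,203),(382,205),(380,203),(382,201),(376,202)]:print(u,v,P[v,u].round())
# mask pts
m=P[180:225,330:390].reshape(-1,3); m=m[m[:,2]>80]; print(len(m)); 
# plane
c=m.mean(0);
sol=np.linalg.lstsq(np.c_[m[:,:2]-c[:2],np.ones(len(m))],m[:,2],rcond=None)[0];print(c,sol)
S=cam(env,"side");ds=np.load("pics/side0.npy")
print(cloud(S,ds)[222,354:362].round())
E
```

```text
[601.  -20.3  10. ]
[491.   6.  10.]
[ 454.  -175.6   10. ]
[np.float64(113.14733180146806), np.float64(185.2933839033691)]
y dir deg 78.48872143990812
x dir deg -13.445470573335424
382 203 [ 504. -207.  115.]
382 205 [ 499. -207.  108.]
380 203 [ 505. -202.  105.]
382 201 [ 511. -207.  111.]
376 202 [ 509. -191.  101.]
662
[ 517.05064201 -131.82981124  129.41064019] [ -3.98161812   1.20560328 129.41064019]
[[ 611. -122.    1.]
 [ 614. -123.    0.]
 [ 617. -125.   -0.]
 [ 620. -127.   -0.]
 [ 623. -129.   -0.]
 [ 618. -139.    7.]
 [-159. -891.  737.]
 [ 621. -145.    9.]]
```

Request:
jog_arm(moves=[-5, 5, -0.5, 10, 7, -10, 10, -1, 20, 7, -16, 15, -1, 30, 7, -22, 20, -1.5, 40, 7, -27, 25, -2, 50, 7, -33, 30, -2, 60, 7, -38, 36, -3, 70, 7, -43, 41, -3, 80, 7])

```text
t: 1.9
tcp_pos: [403.4, 151.4, 274.8]
ee_rot: [-3.141, -0.001, -0.121]
wrist_force: [0.8, 0.5, -1.3]
grip_width: 69.9
```

Request:
jog_arm(moves=[0, 0, 0, 0, 7])

```text
t: 2.02
tcp_pos: [404.4, 149.8, 274.6]
ee_rot: [3.141, -0.001, -0.123]
wrist_force: [-0.0, 0.2, 0.3]
grip_width: 70.2
```

Request:
jog_arm(moves=[3.5, 4.9, -0.6, 1.5, 7, 7, 9.7, -1.2, 3, 7, 10.5, 14.5, -2, 4.5, 7, 14.1, 19.4, -2.5, 5.5, 7, 14.1, 19.4, -2.5, 5.5, 7, 14.1, 19.4, -2.5, 5.5, 7])

```text
t: 2.78
tcp_pos: [519.9, -54.8, 298.7]
ee_rot: [-3.141, 0.001, -0.211]
wrist_force: [0.4, 0.3, 0.2]
grip_width: 70.3
```

```bash
python3 - <<'E'
from plant import env
from h import *
s=env.get_state(); print(s["tcp_pos"],s["ee_rot"],s["wrist_force"])
im,d=env.snapshot("wrist"); cv2.imwrite("pics/w1.png",im); np.savez("pics/w1.npz",d=d,t=s["tcp_pos"],r=s["ee_rot"])
P=cloud(cam(env,"wrist",s),d)
for th in ("dock","mask","mask_grip","cassette","cassette_pinch"):
    for r in env.search_frame(th,"wrist")[:3]:
        u,v=map(int,r["uv"]); print(th,r["uv"],round(r["confidence"],2),P[v,u].round(1))
E
```

```text
[519.93879114 -54.80792509 298.67690042] [-3.14114136e+00  1.23211645e-03 -2.10530923e-01] [0.42542525 0.2620803  0.23737324]
dock [336.2, 192.2] 0.59 [531.8 -97.1  10. ]
dock [355.2, 231.8] 0.52 [ 545.9 -133.    76.6]
mask [338.0, 241.0] 0.55 [ 522.2 -144.7   70.6]
mask_grip [337.2, 239.8] 0.9 [ 521.5 -141.    72.1]
cassette [264.4, 303.1] 0.9 [ 402.4 -218.5   65.3]
cassette [223.7, 231.0] 0.89 [ 377.5 -103.8   61.1]
cassette [493.0, 189.0] 0.62 [ 722.1 -117.9   66.6]
cassette_pinch [227.3, 232.3] 0.73 [ 383.1 -105.5   63.2]
cassette_pinch [459.2, 111.4] 0.69 [689.6 -16.9  63.6]
cassette_pinch [335.3, 230.8] 0.67 [ 521.5 -128.5   71.7]
```

View pics/w1.png

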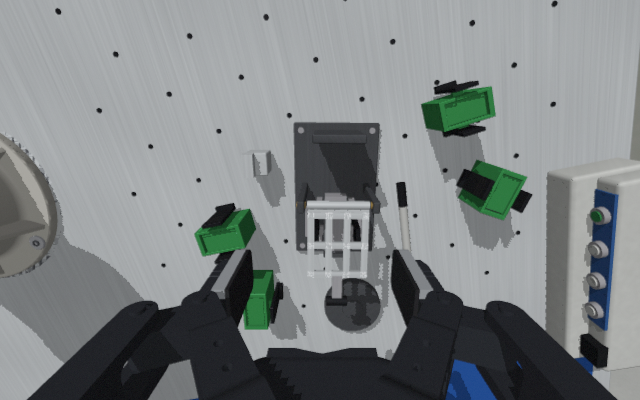

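```bash
python3 - <<'E'
from plant import env
from h import *
im=cv2.imread("pics/w1.png");cv2.imwrite("pics/w1z.png",cv2.resize(im[115:315,260:410],None,fx=4,fy=3,interpolation=2)) 
z=np.load("pics/w1.npz");s=dict(tcp_pos=z["t"],ee_rot=z["r"]);P=cloud(cam(env,"wrist",s),z["d"])
for u,v in [(337,299),(337,301),(337,303),(330,301),(344,301),(336,285),(308,206),(370,206),(338,206),(340,272),(312,272),(365,272),(320,138),(360,138),(297,126),(377,126),(297,248),(371,248)]:print(u,v,P[v,u].round(1))
E
```

```text
337 299 [ 507.3 -204.7  106.1]
337 301 [ 506.9 -205.9  108.5]
337 303 [ 506.5 -208.   109.3]
330 301 [ 498.6 -203.8  108.8]
344 301 [ 515.5 -206.4  110.2]
336 285 [ 509.8 -186.1  104.4]
308 206 [498.2 -82.1  97.7]
370 206 [ 568.4 -100.    89.1]
338 206 [531.8 -88.8  99.1]
340 272 [ 517.9 -170.4  103. ]
312 272 [ 484.7 -163.8  102.1]
365 272 [ 547.5 -177.   102.4]
320 138 [527.6 -10.8  91.9]
360 138 [570.4 -20.1  89.9]
297 126 [498.6   3.8  10. ]
377 126 [603.5 -18.6  10. ]
297 248 [ 456.8 -170.9   10.6]
371 248 [ 566.5 -195.     9.3]
```

View pics/w1z.png

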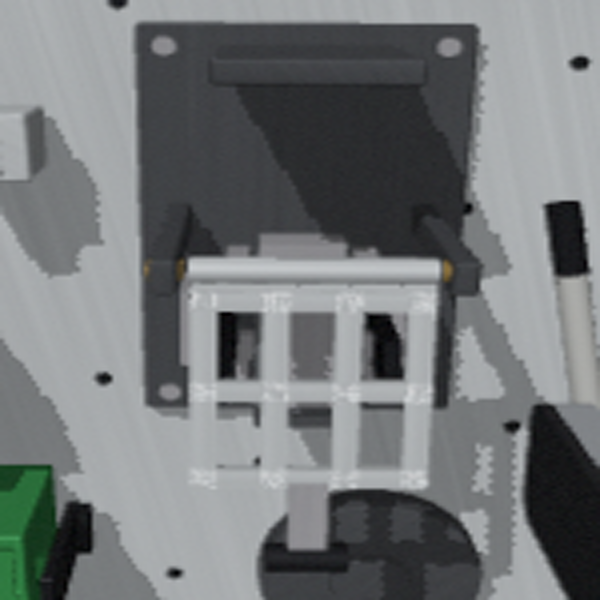

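```bash
cat > fit.py <<'E'
from plant import env
from h import *
from scipy.optimize import least_squares
z=np.load("pics/w1.npz");s=dict(tcp_pos=z["t"],ee_rot=z["r"])
W=cam(env,"wrist",s);T=cam(env,"top")
def pts(p):
    x,y,th,a=p
    L=np.array([[-58,135,10],[58,135,10],[-58,-55,10],[0,46,99],[0,46-122*np.cos(a),93+122*np.sin(a)],[-30,121,91],[30,121,91]],float)
    M=R.from_euler("z",th).as_matrix();return (M@L.T).T+[x,y,0]
zz=lambda a,b:[260+a/4,115+b/3]
ow=np.array([zz(136,24),zz(479,26),zz(147,406),zz(313,268),zz(305,553),zz(212,70),zz(425,70)])
tt=lambda a,b:[250+a/3,100+b/3]
ot=np.array([tt(208,233),tt(0,0),tt(183,335),tt(0,0),tt(396,311),tt(0,0),tt(0,0)])
ot[2]=tt(355,370)
ot[1]=tt(208,233);ot[0]=tt(183,335)
def res(p,full=False):
    Q=pts(p);rw=np.array([proj(W,q) for q in Q])-ow
    rt=np.array([proj(T,Q[i])-ot[i] for i in (0,1,2,4)])
    if full: return rw,rt
    return np.r_[rw.ravel(),rt.ravel()]
def handle(p): return pts(p)[4]
for use in ("all","wrist"):
    f=(lambda p:res(p)) if use=="all" else (lambda p:res(p)[:14])
    r=least_squares(f,[515,-110,-.21,.15],loss="soft_l1");print(use,r.x.round(3));rw,rt=res(r.x,True);print(rw.round(1).tolist(),rt.round(1).tolist());print("handle",handle(r.x).round(1))
E
python3 fit.py
```

```text
all [ 5.22285e+02 -1.34378e+02 -2.17000e-01  6.80000e-02]
[[-0.9, -1.0], [0.2, -1.1], [-0.9, 0.6], [0.2, 2.1], [0.1, -0.1], [-0.9, 0.3], [0.8, 0.7]] [[-1.2, -1.2], [-1.6, -2.1], [0.0, 0.1], [-0.0, -0.6]]
handle [ 506.  -208.3  101.3]
wrist [ 5.21290e+02 -1.33873e+02 -2.26000e-01  1.15800e+00]
[[-0.8, -1.6], [0.3, -0.9], [-1.9, 0.1], [-0.4, 1.8], [6.0, 0.1], [-0.8, -0.2], [0.9, 0.7]] [[-1.5, -1.3], [-1.6, -2.2], [-0.3, 0.5], [-21.2, -11.1]]
handle [ 520.6 -136.8  204.7]
```

Request:
jog_arm(moves=[0.5, 5, -1, 0.4, 6, 1.2, 10, 3, 0.4, 6, 1.8, 15.3, 8, 0.4, 6, 1.8, 15.3, 13, 0.4, 6, 1.8, 15.3, 13, 0.4, 6])

```text
t: 3.7
tcp_pos: [502.9, -208.2, 165.7]
ee_rot: [-3.14, 0.008, -0.219]
wrist_force: [0.4, 0.9, 0.6]
grip_width: 60.0
```

```bash
python3 - <<'E'
from plant import env
from h import *
s=env.get_state(); print(s["tcp_pos"],s["ee_rot"],s["wrist_force"])
im,d=env.snapshot("wrist"); cv2.imwrite("pics/w2.png",im); np.savez("pics/w2.npz",d=d,t=s["tcp_pos"],r=s["ee_rot"])
C=cam(env,"wrist",s)
for p in ([506,-208.3,102],[522.3,-134.4,0]): print(proj(C,p))
E
```

```text
[ 502.88766388 -208.20716799  165.71602854] [-3.14007738  0.0080746  -0.21919064] [0.35412913 0.85038259 0.62574257]
[326.32116241 224.38286664]
[325.79079386 107.65837917]
```

View pics/w2.png

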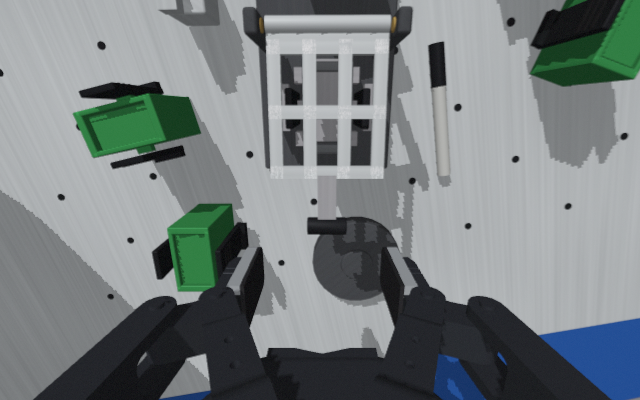

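Request:
jog_arm(moves=[0, 0, 0, 0, 6, 0, 0, 0, 0, 6])

```text
t: 4.0
tcp_pos: [507.4, -208.8, 171.5]
ee_rot: [3.141, -0.004, -0.217]
wrist_force: [0.0, 0.3, -0.5]
grip_width: 60.1
```

```bash
python3 - <<'E'
from plant import env
from h import *
s=env.get_state(); print(s["tcp_pos"],s["ee_rot"],s["wrist_force"])
im,d=env.snapshot("wrist"); cv2.imwrite("pics/w3.png",im); np.savez("pics/w3.npz",d=d,t=s["tcp_pos"],r=s["ee_rot"])
print(env.get_state()["tcp_pos"])
C=cam(env,"wrist",s)
for p in ([506,-208.3,102],[522.3,-134.4,0]): print(proj(C,p))
P=cloud(C,d)
g=cv2.cvtColor(im,cv2.COLOR_BGR2GRAY)
cv2.imwrite("pics/w3z.png",cv2.resize(im[0:260,230:430],None,fx=3,fy=2.3,interpolation=2))
for v in range(200,240,4): print(v,P[v,318:340:5,:].round(0).tolist())
E
```

```text
[ 507.36085066 -208.84847333  171.49103856] [ 3.14095458 -0.00376881 -0.21704569] [ 0.03031013  0.31826362 -0.45758271]
[ 507.08200662 -208.85018617  171.16508537]
[318.60118219 221.5751314 ]
[319.01863122 107.65330176]
200 [[509.0, -192.0, 107.0], [513.0, -193.0, 105.0], [511.0, -226.0, -2.0], [516.0, -227.0, 0.0], [522.0, -228.0, -1.0]]
204 [[509.0, -195.0, 105.0], [512.0, -196.0, 104.0], [510.0, -230.0, -1.0], [516.0, -231.0, -0.0], [521.0, -232.0, -1.0]]
208 [[508.0, -197.0, 105.0], [511.0, -198.0, 107.0], [510.0, -234.0, -0.0], [515.0, -235.0, -1.0], [520.0, -237.0, -1.0]]
212 [[507.0, -200.0, 106.0], [511.0, -201.0, 106.0], [509.0, -239.0, -1.0], [514.0, -240.0, -0.0], [519.0, -241.0, -0.0]]
216 [[507.0, -203.0, 106.0], [510.0, -204.0, 106.0], [513.0, -205.0, 105.0], [517.0, -205.0, 106.0], [518.0, -243.0, 4.0]]
220 [[506.0, -205.0, 108.0], [510.0, -206.0, 108.0], [513.0, -206.0, 109.0], [516.0, -207.0, 108.0], [517.0, -244.0, 13.0]]
224 [[506.0, -207.0, 109.0], [509.0, -208.0, 110.0], [512.0, -209.0, 109.0], [516.0, -209.0, 109.0], [517.0, -247.0, 18.0]]
228 [[505.0, -210.0, 109.0], [509.0, -211.0, 110.0], [512.0, -211.0, 109.0], [515.0, -212.0, 110.0], [516.0, -251.0, 17.0]]
232 [[495.0, -251.0, 17.0], [500.0, -252.0, 17.0], [505.0, -253.0, 17.0], [510.0, -254.0, 19.0], [515.0, -255.0, 19.0]]
236 [[494.0, -256.0, 16.0], [499.0, -256.0, 19.0], [504.0, -256.0, 19.0], [509.0, -258.0, 18.0], [514.0, -260.0, 18.0]]
```

View pics/w3z.png

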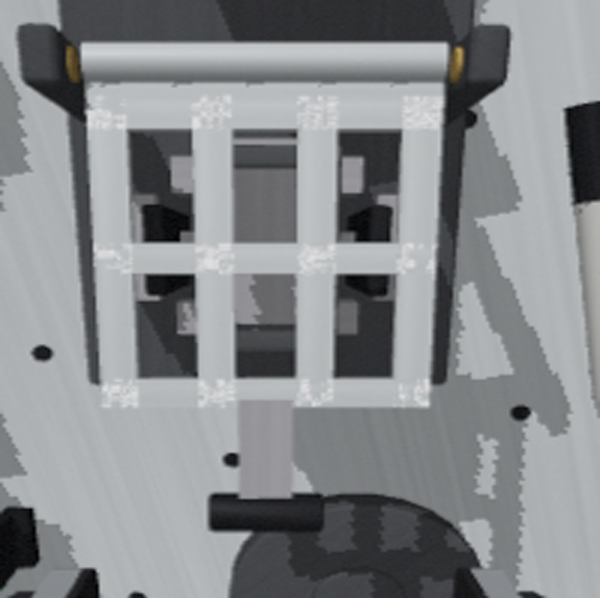

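Request:
jog_arm(moves=[-0.1, 0, 3, 0, 6, -0.1, 0, 6, 0, 6, -0.1, 0, 7.2, 0, 6, -0.1, 0, 7.2, 0, 3.5, -0.1, 0, 7.2, 0, 2, -0.1, 0, 7.2, 0, 2, -0.1, 0, 7.2, 0, 2, -0.1, 0, 7.2, 0, 2], grip_force=35)

```text
t: 5.05
tcp_pos: [505.2, -209.1, 97.5]
ee_rot: [3.141, -0.001, -0.218]
wrist_force: [-1.1, -1.2, 0.1]
grip_width: 25.3
```

```bash
python3 - <<'E'
from plant import env
from h import *
s=env.get_state(); print(s["tcp_pos"],s["ee_rot"],s["wrist_force"],s["grip_width"])
im,d=env.snapshot("wrist"); cv2.imwrite("pics/w4.png",im)
E
```

```text
[ 505.15540795 -209.07604924   97.48534215] [ 3.14135927e+00 -8.13970298e-04 -2.18283698e-01] [-1.12609828 -1.1630896   0.05314743] 25.252920038276258
```

View pics/w4.png

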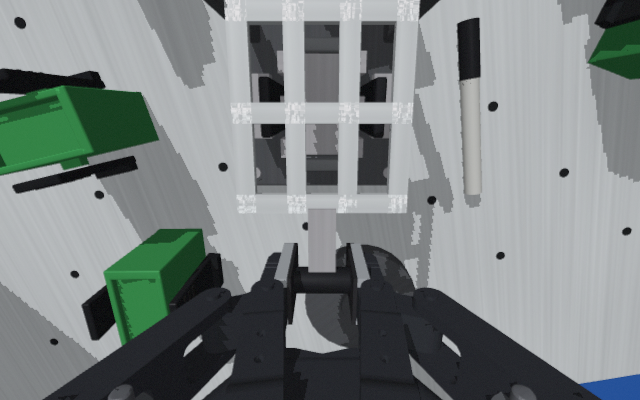

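Request:
jog_arm(moves=[0, -0.3, -2.1, 0, 2, 0, -1.2, -4.4, 0, 2, 0, -2.4, -6.5, 0, 2, 0, -4.1, -8.2, 0, 2, 0, -6.1, -9.7, 0, 2, 0, -8.3, -10.7, 0, 2, 0, -10.7, -11.2, 0, 2, 0, -12.5, -11.3, 0, 2])

```text
t: 6.1
tcp_pos: [532.4, -85.6, 211.0]
ee_rot: [3.141, -0.001, -0.217]
wrist_force: [0.6, -2.9, -1.0]
grip_width: 24.9
```

```bash
python3 - <<'E'
from plant import env
from h import *
s=env.get_state(); print(s["tcp_pos"],s["ee_rot"],s["wrist_force"],s["grip_width"])
im,d=env.snapshot("wrist"); cv2.imwrite("pics/w5.png",im)
E
```

```text
[532.4271352  -85.56092291 210.99621496] [ 3.14129576e+00 -9.77608316e-04 -2.17428724e-01] [ 0.61452052 -2.86314134 -1.01501733] 24.8507622931092
```

View pics/w5.png

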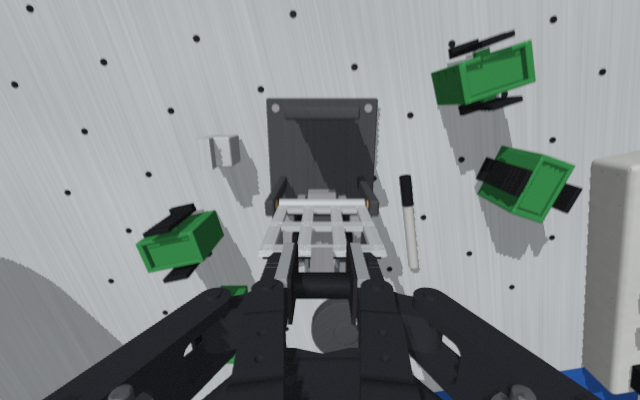

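Request:
jog_arm(moves=[0, -2.4, 0.3, 0, 2, 0, -4.7, 1.1, 0, 2, 0, -6.8, 2.3, 0, 2, 0, -8.6, 4, 0, 2, 0, -10.1, 5.9, 0, 2, 0, -11.1, 8.1, 0, 2, 0, -11.7, 10.1, 0, 2, 0, -11.9, 11.7, 0, 2])

```text
t: 7.15
tcp_pos: [558.0, 30.2, 92.2]
ee_rot: [-3.141, -0.0, -0.218]
wrist_force: [1.2, 0.1, 2.5]
grip_width: 25.1
```

Request:
jog_arm(moves=[0, 0, 0, 0, 2, 0, 0, 0, 0, 2])

```text
t: 7.4
tcp_pos: [558.0, 30.0, 92.6]
ee_rot: [-3.14, -0.0, -0.219]
wrist_force: [1.8, 5.4, -0.2]
grip_width: 24.9
```

```bash
python3 - <<'E'
from plant import env
from h import *
s=env.get_state(); print(s["tcp_pos"],s["ee_rot"],s["wrist_force"],s["grip_width"])
im,d=env.snapshot("wrist"); cv2.imwrite("pics/w6.png",im)
im,d=env.snapshot("side"); cv2.imwrite("pics/s6.png",cv2.resize(im[140:290,250:450],None,fx=4,fy=4,interpolation=2))
E
```

```text
[558.02451903  30.02271633  92.5638729 ] [-3.14034680e+00 -1.09347467e-05 -2.18823671e-01] [ 1.80052212  5.40162707 -0.22716244] 24.883570251091825
```

View pics/w6.png

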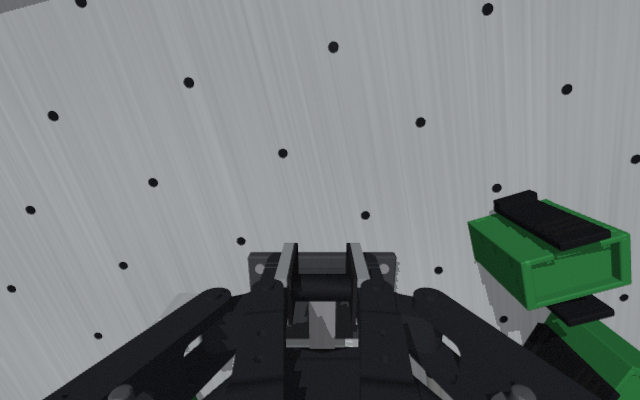

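View pics/s6.png

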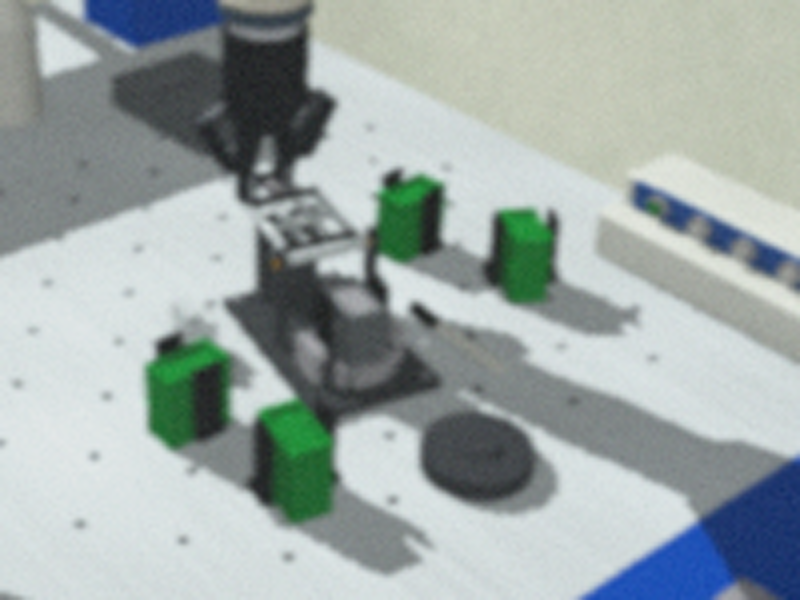

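Request:
jog_arm(moves=[0, 0, 0, 0, 5, 0, 0, 0, 0, 5, 0, 0, -2, 0, 5, 0, 0, -5, 0, 6, 0, 2, -9, 0, 7.5, 0, 7, -10, 0, 7.5, 0, 12, -10, 0, 7.5, 0, 14, -10, 0, 7.5])

```text
t: 8.5
tcp_pos: [526.6, -109.4, 193.2]
ee_rot: [3.141, 0.0, -0.22]
wrist_force: [0.5, 0.5, -0.1]
grip_width: 75.0
```

Request:
jog_arm(moves=[0, 3, 0, 0, 7.5, 0, 3, 0, 0, 7.5, 0, 3, 0, 0, 7.5])

```text
t: 8.88
tcp_pos: [520.9, -136.0, 192.9]
ee_rot: [-3.141, 0.001, -0.219]
wrist_force: [-0.1, -0.2, -1.0]
grip_width: 75.1
```

```bash
python3 - <<'E'
from plant import env
from h import *
s=env.get_state(); print(s["tcp_pos"],s["ee_rot"],s["wrist_force"])
im,d=env.snapshot("wrist"); cv2.imwrite("pics/w7.png",im); np.savez("pics/w7.npz",d=d,t=s["tcp_pos"],r=s["ee_rot"])
print(env.get_state()["tcp_pos"])
print([(r["uv"],r["confidence"]) for r in env.search_frame("cassette_pinch","wrist")][:4])
C=cam(env,"wrist",s)
M=R.from_euler("z",-.217).as_matrix();o=np.array([522.3,-134.4,0])
for p in ([0,0,76],[-28,13,84],[28,13,84],[-28,-13,84],[28,-13,84],[0,46,99],[-58,135,10],[-58,-55,10],[58,-55,10]): print(p,proj(C,o+M@p).round(1))
im2=im[20:300,200:440]; cv2.imwrite("pics/w7z.png",cv2.resize(im2,None,fx=3,fy=2.1,interpolation=2))
E
```

```text
[ 520.87941227 -136.03604129  192.85715204] [-3.14115173e+00  5.61347554e-04 -2.18658371e-01] [-0.08753167 -0.18555041 -1.01523116]
[ 520.98342282 -135.83119936  192.89117803]
[([557.1, 130.7], 0.9), ([164.3, 203.2], 0.82), ([247.6, 290.0], 0.82), ([318.6, 193.7], 0.73)]
[0, 0, 76] [322.5 199.6]
[-28, 13, 84] [287.7 187.1]
[28, 13, 84] [357.2 187. ]
[-28, -13, 84] [288.9 217.4]
[28, -13, 84] [356.2 217.3]
[0, 46, 99] [322.5 148.1]
[-58, 135, 10] [259.2  38.7]
[-58, -55, 10] [270.2 229.9]
[58, -55, 10] [374.8 229.7]
```

View pics/w7.png

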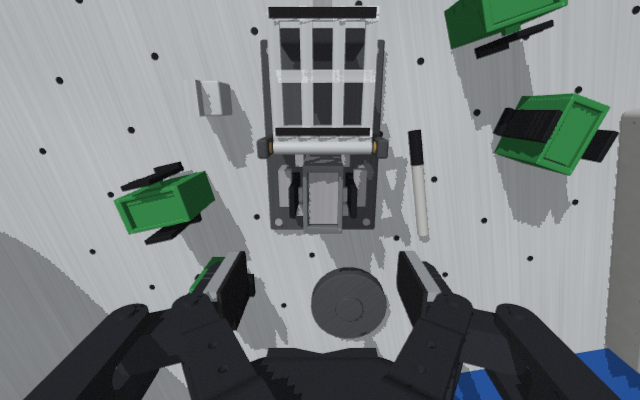

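View pics/w7z.png

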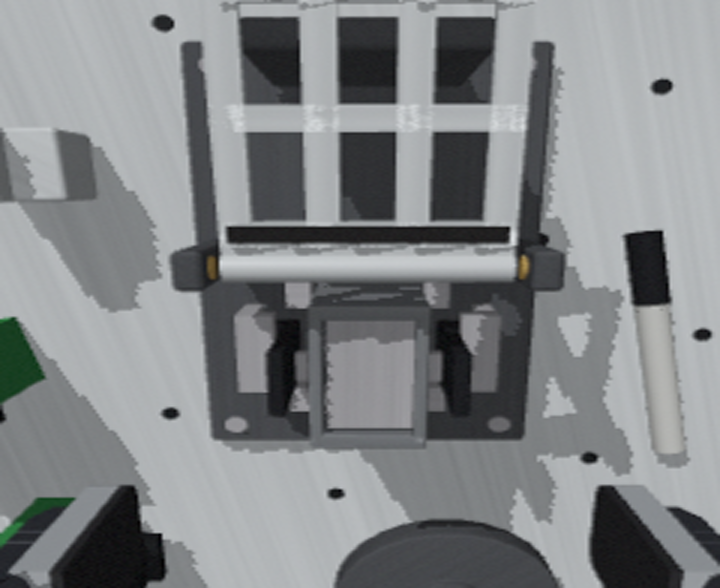

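```bash
python3 - <<'E'
from plant import env
from h import *
z=np.load("pics/w7.npz");s=dict(tcp_pos=z["t"],ee_rot=z["r"]);C=cam(env,"wrist",s)
M=R.from_euler("z",-.217).as_matrix();o=np.array([522.3,-134.4,0])
for p in ([-17,-30,76],[17,-30,76],[-17,30,76],[17,30,76]):
    u,v=proj(C,o+M@p);print(p,((u-200)*3).round(),((v-20)*2.1).round())
P=cloud(C,z["d"])-o; L=P@M  # dock frame
m=(abs(L[...,0])<45)&(abs(L[...,1])<40)&(L[...,2]>60)
for nm,a,b in (("left",-45,-18.5),("right",18.5,45),("body",-17.5,17.5)):
    q=L[m&(L[...,0]>a)&(L[...,0]<b)]; print(nm,len(q),np.percentile(q,[2,50,98],axis=0).round(1).tolist())
q=L[(abs(L[...,0])<30)&(L[...,1]>60)&(L[...,1]<140)&(L[...,2]>70)];print("mask z",np.percentile(q[:,2],[5,50,95]))
E
```

```text
[-17, -30, 76] 309.0 446.0
[17, -30, 76] 426.0 446.0
[-17, 30, 76] 305.0 303.0
[17, 30, 76] 430.0 303.0
left 7462 [[-44.2, -10.5, 83.4], [-33.2, 13.4, 249.9], [-19.3, 16.1, 269.9]]
right 7411 [[19.3, -10.8, 83.3], [33.3, 11.6, 248.5], [43.8, 15.8, 269.3]]
body 10167 [[-16.7, -25.7, 70.6], [0.1, 8.7, 256.3], [16.6, 27.2, 271.7]]
mask z [ 89.57172329  98.95890017 318.34392006]
```

Request:
jog_arm(moves=[0.1, -0.2, 4, 0, 7.5, 0.1, -0.2, 8, 0, 7.5, 0.1, -0.2, 11, 0, 7.5, 0.1, -0.2, 12.8, 0, 7.5, 0.1, -0.2, 12.8, 0, 7.5, 0.1, -0.2, 12.8, 0, 7.5], grip_force=50)

```text
t: 9.72
tcp_pos: [523.1, -134.9, 66.0]
ee_rot: [3.142, -0.001, -0.218]
wrist_force: [0.4, 0.1, 0.1]
grip_width: 75.2
```

```bash
python3 - <<'E'
from plant import env
from h import *
s=env.get_state(); print(s["tcp_pos"],s["ee_rot"],s["wrist_force"])
im,d=env.snapshot("wrist"); cv2.imwrite("pics/w8.png",im)
im,d=env.snapshot("side"); cv2.imwrite("pics/s8.png",cv2.resize(im[140:290,250:450],None,fx=4,fy=4,interpolation=2))
E
```

```text
[ 523.09437853 -134.88335382   66.03380755] [ 3.14154680e+00 -1.34828701e-03 -2.17949031e-01] [0.43224742 0.06636749 0.07821574]
```

View pics/w8.png

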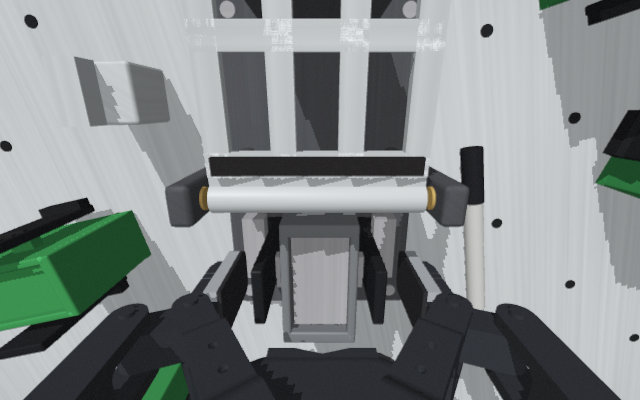

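View pics/s8.png

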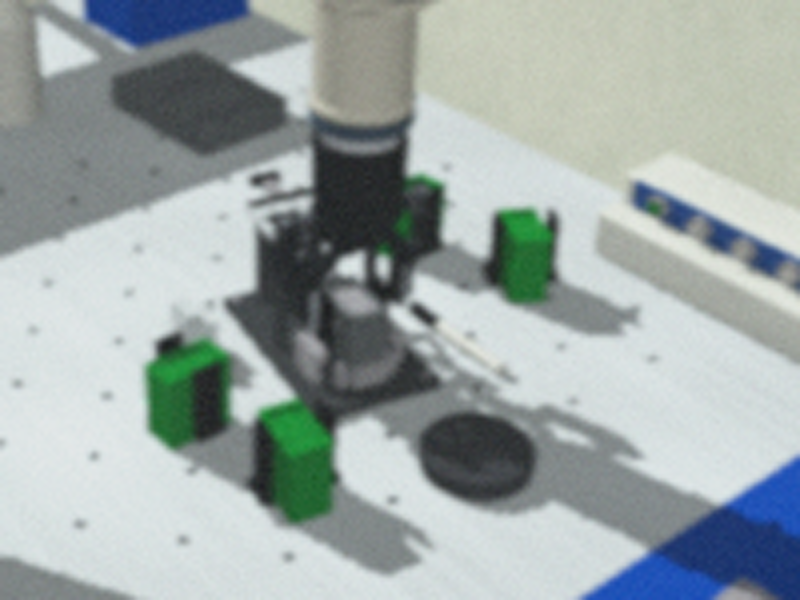

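Request:
jog_arm(moves=[0, 0, 0.2, 0, 6, 0, 0, 0.2, 0, 5, 0, 0, 0.2, 0, 4, 0, 0, 0.2, 0, 4, 0, 0, 0.2, 0, 4, 0, 0, 0.2, 0, 4], grip_force=50)

```text
t: 10.58
tcp_pos: [522.6, -135.0, 64.5]
ee_rot: [3.142, -0.001, -0.218]
wrist_force: [-4.4, 1.6, 16.2]
grip_width: 40.8
```

```bash
python3 - <<'E'
from plant import env
from h import *
s=env.get_state(); print(s["tcp_pos"],s["ee_rot"],s["wrist_force"],s["moment"],s["grip_width"])
im,d=env.snapshot("wrist"); cv2.imwrite("pics/w9.png",im)
E
```

```text
[ 522.62794739 -135.02050708   64.52670579] [ 3.14155018e+00 -8.59326315e-04 -2.18329933e-01] [-4.37084261  1.60531552 16.22293024] [ 0.18161062  0.80704383 -0.0618689 ] 40.752418556379226
```

View pics/w9.png

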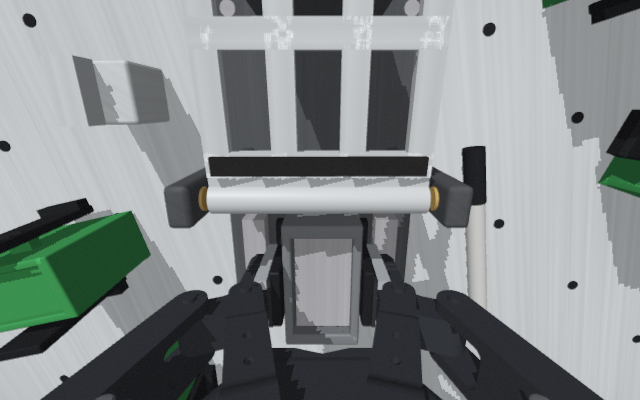

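Request:
jog_arm(moves=[0, 0, 0, 0, 3.5, 0, 0, 0, 0, 3.5, 0, 0, -0.5, 0, 3.5, 0, 0, -1, 0, 3.5, 0, 0, -1.5, 0, 3.5, 0, 0, -2, 0, 3.5, 0, 0, -2.5, 0, 3.5, 0, 0, -3, 0, 3.5], grip_force=60)

```text
t: 11.62
tcp_pos: [522.3, -134.9, 93.4]
ee_rot: [-3.142, 0.0, -0.218]
wrist_force: [0.1, -0.2, -3.8]
grip_width: 38.7
```

```bash
python3 - <<'E'
from plant import env
from h import *
s=env.get_state(); print(s["tcp_pos"],s["ee_rot"],s["wrist_force"],s["moment"],s["grip_width"])
im,d=env.snapshot("wrist"); cv2.imwrite("pics/w10.png",im)
E
```

```text
[ 522.274211   -134.87322015   93.40374345] [-3.14155102e+00  7.74099261e-05 -2.18294370e-01] [ 0.14677738 -0.15697889 -3.75228333] [0.00946684 0.06354736 0.04456328] 38.74989380100602
```

View pics/w10.png

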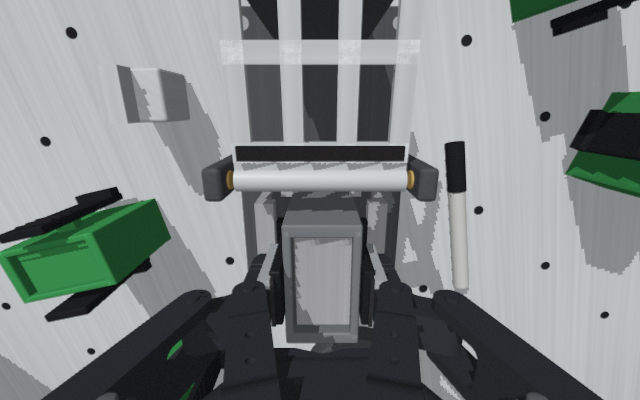

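The cassette came up with the gripper, with 3.8 N of load and a clear lift in the picture. I'll keep going up.

Request:
jog_arm(moves=[0, 0, -1.5, 0, 3.5, 0, 0, -3, 0, 3.5, 0, 0, -4.5, 0, 3.5, 0, 0, -6, 0, 3.5, 0, 0, -7.5, 0, 3.5, 0, 0, -9, 0, 3.5, 0, 0, -10, 0, 3.5, 0, 0, -10.5, 0, 3.5])

```text
t: 12.68
tcp_pos: [522.5, -134.9, 198.8]
ee_rot: [3.142, -0.001, -0.218]
wrist_force: [-0.4, 0.6, -3.3]
grip_width: 38.4
```

Request:
jog_arm(moves=[0, 0, 0, 0, 3.5, 0, 0, 0, 0, 3.5, 0, 0, 0, 0, 3.5, 0, 0, 0, 0, 3.5])

```text
t: 13.18
tcp_pos: [522.2, -134.9, 197.8]
ee_rot: [-3.142, 0.001, -0.218]
wrist_force: [0.2, -0.4, -4.0]
grip_width: 38.6
```

```bash
python3 - <<'E'
from plant import env
from h import *
s=env.get_state(); print(s["tcp_pos"],s["ee_rot"],s["wrist_force"],s["moment"],s["grip_width"])
im,d=env.snapshot("wrist"); cv2.imwrite("pics/w11.png",im)
C=cam(env,"wrist",s);L=cloud(C,d)@R.from_euler("xyz",s["ee_rot"]).as_matrix()*0+cloud(C,d)
for u,v in [(290,230),(350,230),(289,336),(356,336)]: print(u,v,L[v,u].round(1))
im,d=env.snapshot("side"); cv2.imwrite("pics/s11.png",cv2.resize(im[140:290,250:450],None,fx=4,fy=4,interpolation=2))
C=cam(env,"side");P=cloud(C,d)
M=R.from_euler("z",-.217).as_matrix();Q=(P-np.array([522.3,-134.4,0]))@M
m=(abs(Q[...,0])<30)&(abs(Q[...,1])<32)&(Q[...,2]>60)&(Q[...,2]<200)
print("side pts lowest z",np.sort(Q[m][:,2])[:10].round())
print(np.c_[np.where(m)][:3])
E
```

```text
[ 522.1717699  -134.85064539  197.78574559] [-3.14157385e+00  5.82863791e-04 -2.18236507e-01] [ 0.24233602 -0.35023121 -3.97077271] [ 0.01040984  0.03132824 -0.01119394] 38.60185747683708
290 230 [ 515.7 -105.6  207.6]
350 230 [ 540.  -110.7  208.3]
289 336 [ 501.9 -157.6  207.5]
356 336 [ 532.6 -163.8  208.2]
side pts lowest z [143. 144. 144. 144. 145. 145. 145. 146. 147. 147.]
[[184 332]
 [184 334]
 [184 335]]
```

View pics/w11.png

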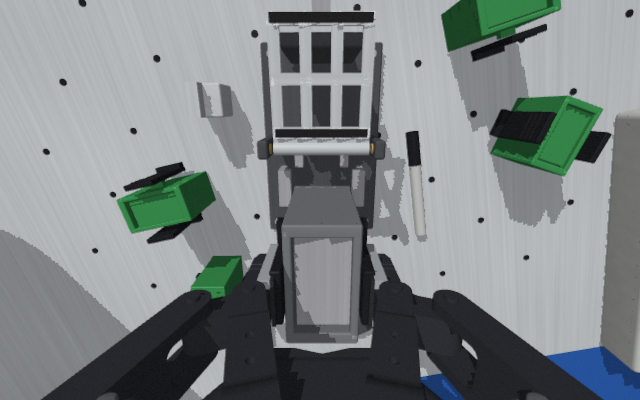

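View pics/s11.png

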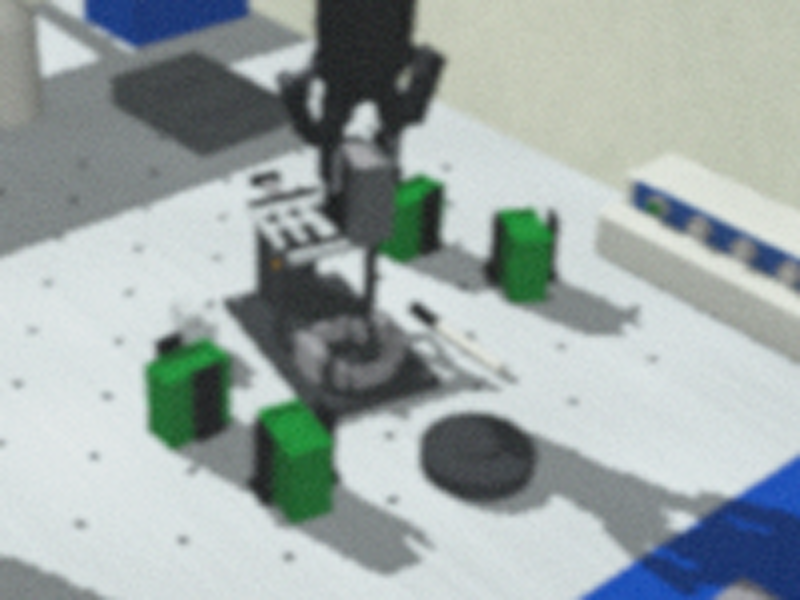

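The cassette top measures 208 mm at all four corners, so it is level with its underside at about 142 mm. The mask lies flipped and the nest is empty.

```bash
python3 -c "
from plant import env
print(env.sign_off())"
```

```text
the job is handed in; nothing more can be done
None
```

I flipped the stencil mask over onto its rest post, then pinched both catches and lifted the cassette straight out. I handed the job in at about 13.3 s with the cassette still held; the hand-in gives no verdict.

**Last checks:**
- **Mask:** it lies flat on its post with the rubber stripes up, its face at about 99 mm.
- **Cassette position:** its top measured about 208 mm at four corners, so it is level. The underside is about 142 mm above the bench, roughly 13 cm above its seat.
- **Hold:** the wrist force shows about 4 N of weight, and the grip is set to 60 N.
- **Stillness:** the arm was at rest, with the TCP moving about 1 mm over the last 0.5 s.
- **Nest and bystanders:** the nest is empty, and the disc, pen, gauge block and green look-alikes beside it look unmoved. I did not re-measure the bystanders or take a last view of those farther off.

**Disagreement:** the finger opening read 38.6 mm, against the 44 mm expected for pinched catches. I put this down to the fingers flexing, because in the wrist picture both plates sit close against the magazine. I could not read the catch joints directly.

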